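Blank off the meter port with its disc

ROBOT

A 6-joint arm with a two-finger parallel gripper is mounted at the origin on the work surface. World frame = base frame: x ahead of the robot, y to its left, z up, the work surface at z = 0. Lengths are in m, angles in rad, forces in N, time in s.
With the tool pointing down it reaches from about 0.275 to 0.775 m from the base axis. Payload 14.6 kg.
Tool frame: the origin (TCP) lies midway between the tips of the shut fingers; the grasp point (between the pads) lies robot.tcp_to_grasp behind it (robot.tcp_to_grasp is the distance from the TCP to the grasp point, in m); x points along the fingers, y is the direction in which the jaws open and shut, and the axes are right-handed (so a half turn about x gives the same grasp; the last joint's range is limited). The gripper opens to 85 mm and grips with 20 to 120 N. Pads are 22 mm wide; open, the fingers measure 114 mm over their backs; the gripper's body (76 mm by 85 mm) begins 54 mm behind the grasp point. The pads swing forward as they close: fully open they stand 13 mm farther back than shut.
Start: joints at [-1.322, 0.263, -0.048, 1.259, 0, 1.415], TCP at [0.206, -0.483, 0.231] pointing down, gripper open.
Joint ranges: [-2.65, 2.65], [-0.89, 1.7], [-1.18, 1.37], [-2.13, 2.11], [-1.35, 1.29], [-3.14, 3.14]. Speed limits (rad/s): [1.89, 1.89, 2.57, 2.79, 3.14, 3.14].

INTERFACE

Orientations are given as a rotation vector (axis times angle).
In Python, from station import robot gives the robot as it stands.
- The arm moves only by the tool jog_arm, never from a script. Its argument "moves" is text: rows parted by semicolons, each of 7 numbers parted by spaces: the shift along the world's x, y, z in m, then the turn, a rotation vector about the world's x, y, z in rad, then the opening in per cent of the stroke, from 0 (shut) to 100 (fully open). A call has exactly 8 rows; each row is the pose to reach, as a shift and turn from the pose commanded when the call began; what a row does not reach only later rows make up. A row lasts 1/10 s, in which the tool goes at most 50 mm and 8.59 degrees, less where a joint would pass 70% of its speed; a pose out of reach is approached as far as the arm can. A call with a gripper value outside its range is refused whole. The fingers move at their own pace and stop on an object; "grip_force" is the grip in N (left out, the last holds). Time passes only in rows, so rows that repeat a pose let the fingers close, or fill a call up. It gives the time, the measured TCP pose, the force and the opening at its end, in the units of the state.
- robot.state(): the state, without advancing time (a new reading comes with each control period).
- robot.snapshot(name): name is "scene" or "side" or "wrist"; returns the picture (420x560x3 uint8, red, green, blue); there is no depth.
- robot.camera_model(name): a dict with "vfov" (degrees; the focal length in pixels is half the picture's height over the tangent of half this angle, whatever the lens; pixels are square), "cx", "cy" (the principal point, pixels), "rvec" (rotation vector, rad) and "tvec" (3), from world to camera coordinates, as OpenCV has them. Camera axes: x right, y down, z forward; pixel columns grow to the right and rows downward; lengths in m; the calibration is good to about 2 mm. A picture is of the moment at which its call begins: read the wrist's pose just before it. camera_model takes no time and is no camera call; for the wrist camera it gives the pose at the moment of the call.
- robot.sign_off(): hands the job in, once; it reports no verdict.
The state is a dict: "clock": time; "qpos": joint angles; "dq": joint speeds; "effort": joint torques, N m; "tcp_pos": TCP position; "tool_rot": TCP orientation; "force": force on the tool from outside, world axes, zero at the start; "wrist_torque": the same for the moment, N m; "grip_width": opening from 0.0 (shut) to 1.0 (fully open).
Only numpy, scipy, OpenCV 4.12 (cv2) and the standard library are available. Lean on these libraries where they do the work, as an engineer would, in place of code of your own. Each camera call takes 0.05 s, during which the arm holds its last target.

TASK

Blank off the open port on the bronze meter's deck: push the loose blue disc with the fingertips across the deck until it drops flat into its round recess, without ever picking it up, then push the brass retaining dog round to its stop so that it lies over the seated disc. Leave both pipe nipples, the amber gauge and the socket wrench where they are.

Things in the scene. Friction and masses are not known exactly. Their poses are not given: they have to be found in the camera images.
- meter: Bronze compound meter fixed on the bench, pipe along its y. Origin on the bench under the deck's middle, z up. Flat level deck 200 (x) by 280 mm (y), top 150 mm above the bench. Recess at (0, -55), dog pivot at (0, -108) mm. Bolt heads 14 mm wide, 5 mm high at the deck's corners (+-88, +-128). Only these, disc, dog and one nipple rise above the deck
- recess (a point): Centre of the mouth of the round recess, at deck level: 60 mm diameter, 9 mm deep, flat floor, 1 mm chamfer; axes as meter
- disc_center (a point): Centre (half-way up) of the loose blue-enamelled steel disc with a white spot on top: 56 mm diameter, 9 mm thick, about 0.16 kg, lying flat on the deck on the +y side of the recess. Seated it is flush with the deck, this point then 4.5 mm below the deck
- dog (a joint): Angle of the brass retaining dog about its upright pivot: 0 = aside, pointing along the meter's -x; it turns clockwise seen from above to a hard stop at 1.571, where it points along the meter's +y over the middle of the recess. Held by friction (about 0.04 N m), stays where it is left
- dog_pivot (a point): Pivot axis of the dog, at deck level. The dog is a flat brass bar 12 mm wide reaching from 4 mm behind the pivot to 52 mm out, its underside 4 mm and its top 10 mm above the deck, so that it passes over the seated disc but not over an unseated one
- dog_peg (a point): Top of the dog's upright red push peg: 10 mm diameter, 44 mm from the pivot, top 28 mm above the deck
- nipple_deck: Galvanized pipe nipple standing on the deck, 27 mm diameter, 55 mm tall, loose; origin at the centre of its underside. Leave alone
- nipple_bench: Same nipple standing on the bench off the end of the meter (-y side). Leave alone
- gauge: Amber glass sight gauge with brass ends standing on the bench on the meter's robot side, 48 mm diameter, 100 mm tall; origin at the centre of its underside. Leave alone
- wrench: Steel socket wrench lying on the bench on the meter's robot side, 185 mm long, 42 mm high at the socket end (+x); origin on the bench near mid-length. Leave alone
Mind the look-alikes: they are no part of the job. Of the things shaped like the part that bears disc_center, the blue one is meant.

How it is judged:
On the way, in this order (a step that is already met when the one before it is completed fails the run):
1. the disc lies flat at the bottom of the recess (horizontal distance between disc_center and recess below 0.004 m and z of disc_center in the frame of meter between 0.143 and 0.1475 m and angle between disc_center's own z axis and vertical below 0.07 rad), for 0.2 s.
2. the dog is swung over the seated disc (all of step 1 and value of joint dog above 1.3 rad), for 0.2 s.
At the end, for the whole second after the job is handed in: The disc lies in the recess (centre within 4 mm of the recess centre, within 2 mm of its seated height, tilt under 0.07 rad) and the dog lies over it (joint above 1.3 of 1.571 rad) (all of step 2); the robot touches nothing.
It fails at once if the disc was lifted more than 6 mm off the deck (z of disc_center in the frame of meter above 0.1605 m).
It fails at once if the pipe nipple on the deck was moved more than 20 mm or tipped over (distance of nipple_deck from where it was at the start of the episode above 0.02 m or angle between nipple_deck's own z axis and vertical above 0.4 rad).
It fails at once if the pipe nipple on the bench was moved more than 20 mm or tipped over (distance of nipple_bench from where it was at the start of the episode above 0.02 m or angle between nipple_bench's own z axis and vertical above 0.4 rad).
It fails at once if the amber sight gauge was moved more than 20 mm or tipped over (distance of gauge from where it was at the start of the episode above 0.02 m or angle between gauge's own z axis and vertical above 0.4 rad).
It fails at once if the socket wrench was moved more than 20 mm or tipped over (distance of wrench from where it was at the start of the episode above 0.02 m or angle between wrench's own z axis and vertical above 0.4 rad).
It also fails if it takes over 48 s, if anything falls off the work surface, if the arm or the gripper's body presses on something with over 40 N, if the wrist force passes 120 N, or if a joint passes its speed limit or range.

## Working session

There is one attempt and no reset: what is moved stays moved. The work goes in short steps, Python scripts to look and compute and a tool call to move; the robot and the scene stay as the last step left them, time stands still between calls to the robot, and variables do not carry over. Pictures are saved under pics/ and viewed, and the job is handed in when it is done.

Besides the shell and the picture viewer there is one more tool, called after "Emit:" as name(argument=value, ...) on one line, values as JSON. jog_arm: Moves the arm, as the interface text tells. Its arguments: {"type":"object","properties":{"moves":{"type":"string"},"grip_force":{"type":"number"}},"required":["moves"]}

```bash
mkdir -p pics; ls; python3 - <<'E'
from station import robot
import cv2
print(robot.state())
for n in ["scene","side","wrist"]:
    m=robot.camera_model(n); im=robot.snapshot(n)
    print(n,m)
    cv2.imwrite(f"pics/{n}0.png",im[:,:,::-1])
E
```

```text
pics
{'clock': 0.0, 'qpos': array([-1.32231404e+00,  2.63538454e-01, -4.89275228e-02,  1.25936334e+00,
        2.86185534e-06,  1.41551021e+00]), 'dq': array([ 7.14657591e-04,  7.54610155e-04,  4.15512234e-04,  5.04874593e-04,
       -5.80411310e-05, -5.41697390e-04]), 'effort': array([-7.59579484e-05, -6.37617588e+01,  3.84565473e+01,  1.34059653e-02,
       -1.56305114e-04,  2.40278308e-05]), 'tcp_pos': array([ 0.20620486, -0.4825329 ,  0.23082049]), 'tool_rot': array([ 1.99978108,  0.41036279, -1.99987347]), 'force': array([-0.1685161 ,  0.21723331, -0.12758844]), 'wrist_torque': array([-0.05257521, -0.01441105, -0.02044339]), 'grip_width': 0.99998343355435}
scene {'vfov': 50.07928291449802, 'cx': 280.2435628144537, 'cy': 209.1391240963434, 'rvec': array([ 2.27904718,  0.89644146, -0.35331143]), 'tvec': array([-0.43584828, -0.2209238 ,  1.23298317])}
side {'vfov': 46.48168236170095, 'cx': 280.1705467281992, 'cy': 209.60312898644077, 'rvec': array([ 0.4518065 , -2.7870349 ,  1.08507344]), 'tvec': array([0.53413146, 0.22254349, 0.85444295])}
wrist {'vfov': 64.93498447394317, 'cx': 283.7910469128041, 'cy': 210.3196008517675, 'rvec': array([-2.39727603,  1.58257475,  0.25148226]), 'tvec': array([-0.52354218, -0.03943644,  0.38098072])}
```

View pics/scene0.png

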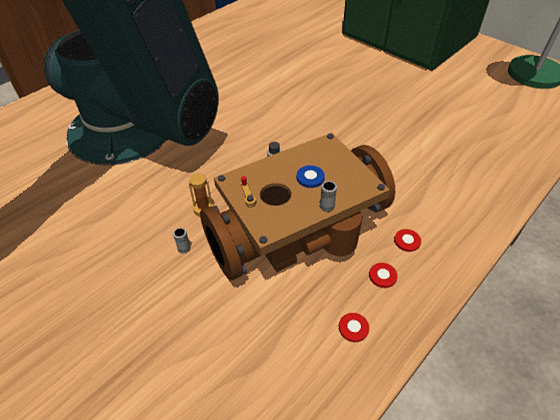

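View pics/side0.png

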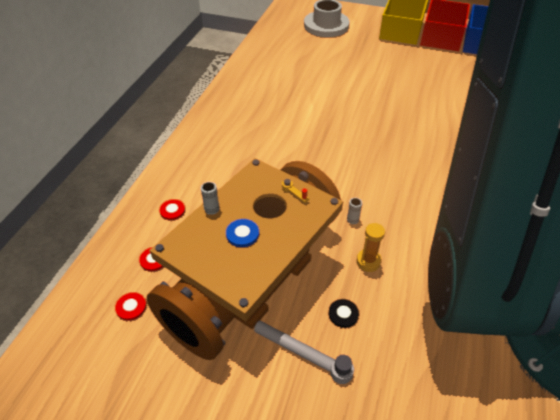

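View pics/wrist0.png

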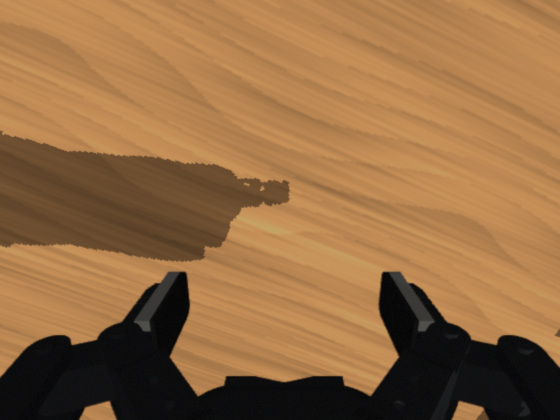

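The scene view shows the disc at (311,176), recess at (276,194), dog pivot about (250,200), red peg (243,181), deck nipple (328,195) and bolts near (221,179), (330,136), (381,187) and (263,240). The side view shows the disc at (242,232), recess (270,206) and peg (305,192). Next I'll measure these on their planes.

```bash
cat > h.py <<'E'
import numpy as np, cv2
from station import robot
def cam(n):
    m=dict(robot.camera_model(n)); f=210/np.tan(np.radians(m['vfov'])/2)
    K=np.array([[f,0,m['cx']],[0,f,m['cy']],[0,0,1]]); R=cv2.Rodrigues(m['rvec'])[0]
    return K,R,np.array(m['tvec'])
def cast(c,uv,z):
    K,R,t=c; d=R.T@np.linalg.solve(K,[uv[0],uv[1],1]); o=-R.T@t
    return o+d*(z-o[2])/d[2]
def proj(c,p):
    K,R,t=c; q=K@(R@np.array(p)+t); return q[:2]/q[2]
def blobs(mask,amin=6):
    n,l,s,ce=cv2.connectedComponentsWithStats(mask.astype(np.uint8))
    return [(ce[i].round(1),s[i].tolist()) for i in range(1,n) if s[i,4]>=amin]
E
python3 - <<'E'
from h import *
for n in ["scene","side"]:
    im=cv2.imread(f"pics/{n}0.png"); c=cam(n); b,g,r=[im[...,i].astype(int) for i in range(3)]
    reg={"scene":(200,120,400,260),"side":(140,150,350,320)}[n]
    R=np.zeros(b.shape,bool); R[reg[1]:reg[3],reg[0]:reg[2]]=1
    print(n)
    blue=(b>r+50)&(b>g+30)&R
    for bl in blobs(blue,30): print("blue",bl)
    # disc hull
    k=max(blobs(blue,30),key=lambda x:x[1][4]); pts=np.argwhere(blue)[:,::-1]
    P=np.array([cast(c,p,0.159)[:2] for p in pts.astype(float)]); print("disc circ z.159",cv2.minEnclosingCircle(P.astype(np.float32)))
    w=(b>170)&(g>170)&(r>170)&R
    for bl in blobs(w,20): print("white",bl,cast(c,bl[0],0.159))
    red=(r>120)&(g<60)&(b<60)&R
    for bl in blobs(red,4): print("red",bl,cast(c,bl[0],0.172), cast(c,[bl[0][0],bl[1][1]+2],0.178))
    dark=(r<75)&(abs(r-b)<25)&R
    for bl in blobs(dark,10): print("dark",bl,cast(c,bl[0],0.1535))
    x=im[reg[1]:reg[3],reg[0]:reg[2]]; cv2.imwrite(f"pics/{n}z.png",cv2.resize(x,None,fx=3.5,fy=3.5,interpolation=cv2.INTER_CUBIC))
E
```

```text
scene
blue (array([310.1, 176.3]), [297, 166, 28, 21, 391])
disc circ z.159 ((0.6029678583145142, 0.08174442499876022), 0.029656575992703438)
white (array([310.3, 174.3]), [305, 170, 12, 9, 82]) [0.600903   0.08489681 0.159     ]
red (array([243.2, 177.8]), [241, 176, 5, 4, 16]) [ 0.52148327 -0.01916288  0.172     ] [ 0.52661012 -0.02346192  0.178     ]
red (array([397.4, 237.7]), [395, 231, 5, 15, 56]) [0.81680818 0.05730908 0.172     ] [0.81302804 0.06106322 0.178     ]
dark (array([204.7, 127.4]), [200, 120, 14, 21, 183]) [0.33035314 0.04471594 0.1535    ]
dark (array([329.8, 135.8]), [327, 134, 6, 5, 20]) [0.55104534 0.20743734 0.1535    ]
dark (array([273.5, 147.6]), [269, 142, 10, 12, 93]) [0.48851721 0.09811406 0.1535    ]
dark (array([366.2, 159.2]), [362, 155, 10, 10, 63]) [0.65234621 0.1995169  0.1535    ]
dark (array([220.8, 177.8]), [218, 176, 7, 5, 24]) [ 0.47443067 -0.03683573  0.1535    ]
dark (array([328.7, 185.7]), [323, 182, 12, 8, 73]) [0.64391407 0.0894079  0.1535    ]
dark (array([380.4, 186.7]), [377, 184, 7, 6, 28]) [0.71849193 0.15428495 0.1535    ]
dark (arra
[... 1774 characters left out ...]
19941675 0.172     ] [0.71842053 0.1826144  0.178     ]
red (array([142.2, 303.8]), [140, 295, 7, 19, 89]) [0.68218855 0.26831878 0.172     ] [0.68476524 0.26119852 0.178     ]
dark (array([207.9, 186.6]), [203, 183, 11, 8, 62]) [0.7003692  0.00323657 0.1535    ]
dark (array([215.8, 209.1]), [213, 206, 6, 6, 16]) [0.66446081 0.04988601 0.1535    ]
dark (array([160.3, 249.2]), [158, 248, 5, 3, 10]) [0.71441804 0.15951098 0.1535    ]
dark (array([187.1, 293.3]), [181, 291, 11, 6, 33]) [0.6364938  0.22189762 0.1535    ]
dark (array([337.7, 309.3]), [330, 300, 20, 20, 206]) [0.41500037 0.17717594 0.1535    ]
dark (array([167.9, 315. ]), [160, 309, 21, 11, 143]) [0.64675428 0.26428846 0.1535    ]
```

View pics/scenez.png

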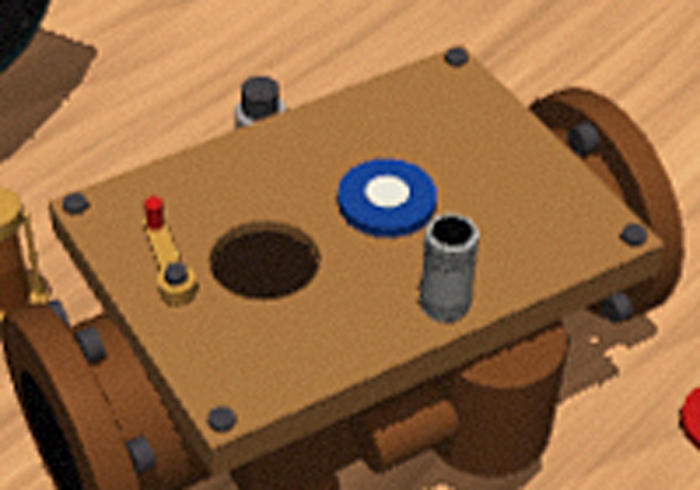

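View pics/sidez.png

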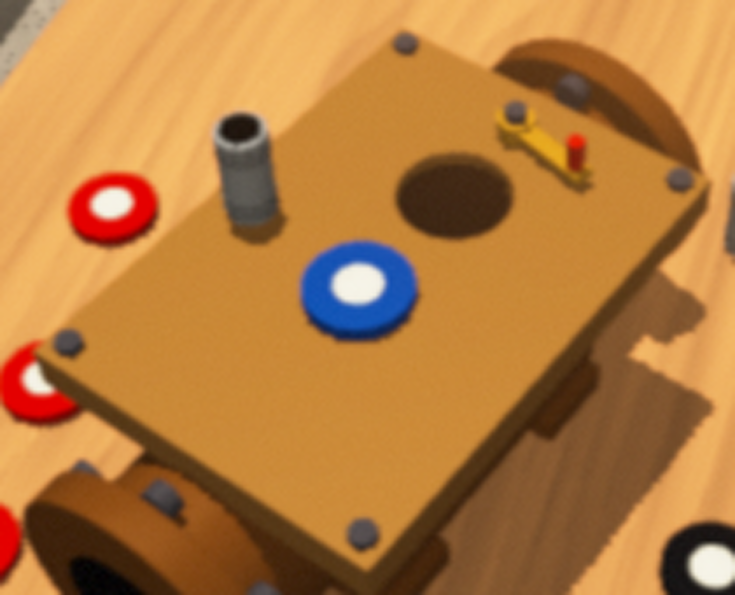

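```bash
python3 - <<'E'
from h import *
from scipy.spatial.transform import Rotation as Ro
print("t2g",robot.tcp_to_grasp)
cs=cam("scene"); cd=cam("side")
S=[cast(cs,p,.1535)[:2] for p in [(329.8,135.8),(380.4,186.7),(262.8,239.4),(220.8,177.8)]]
z=lambda u,v:(u/3.5+140-.5+.14,v/3.5+150-.36)
D=[cast(cd,z(*p),.1535)[:2] for p in [(363,534),(68,343),(405,43),(680,180)]]
loc=np.array([(-88,128),(88,128),(88,-128),(-88,-128)])/1e3
for n,Q in (("scene",S),("side",D),("mean",(np.array(S)+D)/2)):
    Q=np.array(Q); m=Q.mean(0); H=loc.T@(Q-m); a=np.arctan2(H[0,1]-H[1,0],H[0,0]+H[1,1])
    R=np.array([[np.cos(a),-np.sin(a)],[np.sin(a),np.cos(a)]])
    print(n,m,a,np.abs(Q-m-loc@R.T).max())
    tom=lambda p:R.T@(np.array(p)-m)
print("recess",m+R@[0,-.055],"pivot",m+R@[0,-.108])
print("disc m",tom((.6010,.0852)))
# deck nipple: top rim centre  scene zoom (454,232), side (241,128)
z2=lambda u,v:(u/3.5+200-.36,v/3.5+120-.36)
for c,p in((cs,z2(454,232)),(cd,z(241,128))): print("nip top",tom(cast(c,p,.205)[:2]))
for c,p in((cs,z2(154,201)),(cd,z(576,140))): print("peg top",tom(cast(c,p,.178)[:2]))
st=robot.state(); T=Ro.from_rotvec(st['tool_rot']).as_matrix(); print(T.round(3))
ty=T[:2,1]; ang=np.arctan2(ty[1],ty[0]); print("jaw ang",ang,"delta", (a-ang+np.pi/2)%np.pi-np.pi/2)
E
```

```text
t2g 0.0187
scene [0.5965425  0.05888766] -0.30422144604629614 0.00036457189284958
side [0.59604884 0.06159298] -0.303766111657063 0.00047467170316635443
mean [0.59629567 0.06024032] -0.3039938827223299 0.0004134048978341326
recess [0.57983233 0.00776215] pivot [ 0.56396767 -0.04280773]
disc m [-0.00298263  0.02522341]
nip top [0.07817265 0.01171229]
nip top [0.07696826 0.01125012]
peg top [-0.04326505 -0.09889472]
peg top [-0.04295268 -0.0984836 ]
[[-0.     0.393 -0.92 ]
 [ 0.001 -0.92  -0.393]
 [-1.    -0.001 -0.   ]]
jaw ang -1.1669404859076098 delta 0.8629466031852799
```

Meter centre is about (0.596, 0.060) with yaw −0.304, and both views fit the bolt pattern within 0.5 mm. The disc is at about (−3, 25) mm in the meter frame, the peg radius comes to 44 mm as given, and the nipple is clear at (77, 11). I'll cradle the disc between partly opened fingers and push toward −y.

Emit:
jog_arm(moves="0.0277 0.0416 0.02 0 0 0.11 42; 0.0554 0.0832 0.04 0 0 0.22 42; 0.083 0.125 0.05 0 0 0.33 42; 0.111 0.166 0.05 0 0 0.44 42; 0.138 0.208 0.05 0 0 0.55 42; 0.166 0.25 0.05 0 0 0.66 42; 0.194 0.291 0.05 0 0 0.77 42; 0.222 0.333 0.05 0 0 0.863 42", grip_force=20)

```text
clock: 0.95
tcp_pos: [0.4242, -0.155, 0.2813]
tool_rot: [1.426, 1.052, -1.426]
force: [0.5, -2.2, -0.5]
grip_width: 0.416
```

Emit:
jog_arm(moves="0.027 0.04 0 0 0 0 42; 0.054 0.08 0 0 0 0 42; 0.081 0.121 0 0 0 0 42; 0.108 0.161 0 0 0 0 42; 0.135 0.202 0 0 0 0 42; 0.162 0.242 0 0 0 0 42; 0.188 0.282 0 0 0 0 42; 0.188 0.282 0 0 0 0 42")

```text
clock: 1.75
tcp_pos: [0.6132, 0.1292, 0.2794]
tool_rot: [1.426, 1.054, -1.428]
force: [0.2, -0.6, -0.0]
grip_width: 0.418
```

```bash
python3 - <<'E'
from h import *
from scipy.spatial.transform import Rotation as Ro
st=robot.state(); T=Ro.from_rotvec(st['tool_rot']).as_matrix(); print(st['tcp_pos'],T.round(3),st['grip_width'],st['force'])
c=cam("wrist"); im=robot.snapshot("wrist"); cv2.imwrite("pics/w1.png",im[:,:,::-1])
np.savez("w1.npz",K=c[0],R=c[1],t=c[2])
E
```

```text
[0.61315011 0.12923756 0.27938675] [[-0.002  0.955 -0.296]
 [ 0.001 -0.296 -0.955]
 [-1.    -0.002 -0.   ]] 0.41769149884777035 [ 0.16908027 -0.6193344  -0.02362609]
```

View pics/w1.png

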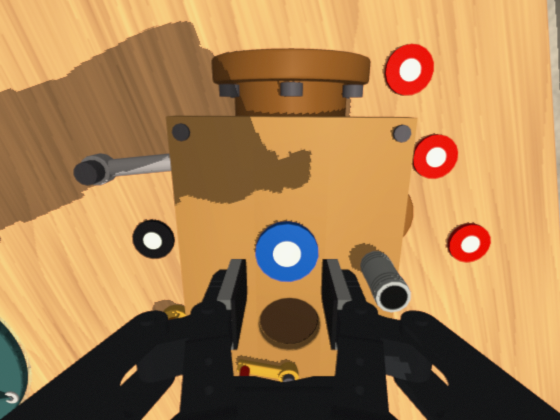

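```bash
python3 - <<'E'
from h import *
d=np.load("w1.npz"); c=(d['K'],d['R'],d['t']); print("cam pos",-c[1].T@c[2])
im=cv2.imread("pics/w1.png"); b,g,r=[im[...,i].astype(int) for i in range(3)]
m=np.array([.5963,.0602]);a=-.304;R=np.array([[np.cos(a),-np.sin(a)],[np.sin(a),np.cos(a)]])
tom=lambda p:R.T@(np.array(p)[:2]-m)*1000
print("tcp m",tom([.61315,.12924]), "tcp pix",proj(c,[.61315,.12924,.279]))
for p in [(180.5,132),(402,133)]: print("bolt",tom(cast(c,p,.1535)))
w=(b>190)&(g>190)&(r>190); w[:,:250]=0; w[:,330:]=0
for bl in blobs(w,50): print("white",bl,tom(cast(c,bl[0],.159)))
# recess mouth: dark brown
k=(r<100)&(r>b+10); k[:290]=0;k[:,:245]=0;k[:,330:]=0;k[352:]=0
for bl in blobs(k,200):
    print("rec",bl)
pts=np.argwhere(k)[:,::-1].astype(float)
P=np.array([cast(c,p,.150)[:2] for p in pts]); q=cv2.minEnclosingCircle(P.astype(np.float32)); print(tom(q[0]),q[1])
for p in [(244,371),(289,377)]: print(tom(cast(c,p,.178)),tom(cast(c,p,.160)))
E
```

```text
cam pos [0.63682627 0.20471316 0.42190768]
tcp m [-4.58900381 70.91815807] tcp pix [283.98143998 275.60856461]
bolt [-87.25176155 128.9367694 ]
bolt [ 88.6054569  128.81722338]
white (array([286.4, 253.7]), [273, 242, 27, 25, 535]) [-2.55509459 25.96023159]
rec (array([289. , 323.2]), [260, 298, 59, 51, 2372])
[-2.46179603e-02 -4.25600351e+01] 0.04833996295928955
[-41.00385749 -83.55971823] [ -43.69111009 -100.79737368]
[  0.4482646  -90.22407974] [   0.82011286 -107.95355449]
```

The wrist view confirms the frame: bolts are within 1 mm, the disc is at (286,254) → (−3, 25), and the recess is dark at (289,323). Now I'll go down behind the disc.

Emit:
jog_arm(moves="0 0 -0.04 0 0 0 42; 0 0 -0.08 0 0 0 42; 0 0 -0.105 0 0 0 42; 0 0 -0.115 0 0 0 42; 0 0 -0.122 0 0 0 42; 0 0 -0.128 0 0 0 42; 0 0 -0.131 0 0 0 42; 0 0 -0.131 0 0 0 42")

```text
clock: 2.6
tcp_pos: [0.6117, 0.125, 0.1507]
tool_rot: [1.43, 1.049, -1.429]
force: [1.0, -0.3, 1.0]
grip_width: 0.424
```

```bash
python3 - <<'E'
from h import *
st=robot.state(); print(st['tcp_pos'],st['force'])
m=np.array([.5963,.0602]);a=-.304;R=np.array([[np.cos(a),-np.sin(a)],[np.sin(a),np.cos(a)]])
print(R.T@(st['tcp_pos'][:2]-m)*1000)
for n in("scene","side","wrist"):
    im=robot.snapshot(n)[:,:,::-1]; cv2.imwrite(f"pics/{n}2.png",im)
    if n=="scene": x=im[100:260,220:400]
    if n=="side": x=im[150:320,140:350]
    if n=="wrist": x=im[200:420,150:430]
    cv2.imwrite(f"pics/{n}2z.png",cv2.resize(x,None,fx=2.8 if n=="wrist" else 3.5,fy=2.8 if n=="wrist" else 3.5,interpolation=cv2.INTER_CUBIC))
print(robot.state()['tcp_pos'])
E
```

```text
[0.61167837 0.12499813 0.15066065] [ 1.00929068 -0.33592934  1.00113036]
[-4.72339631 66.43027889]
[0.61177131 0.12508517 0.15085215]
```

View pics/scene2z.png

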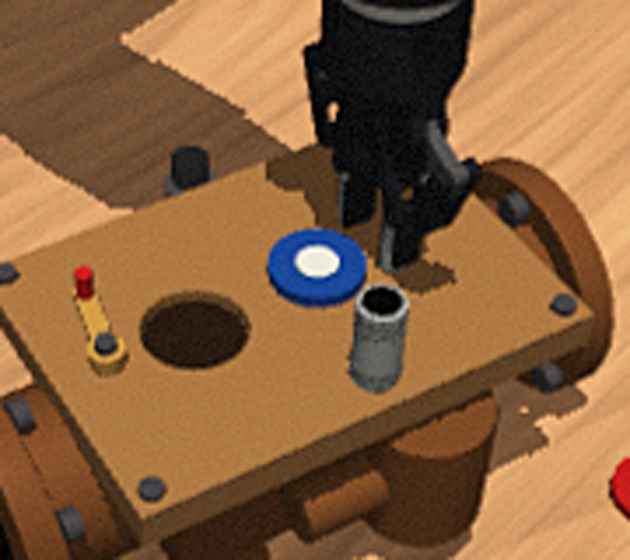

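View pics/side2z.png

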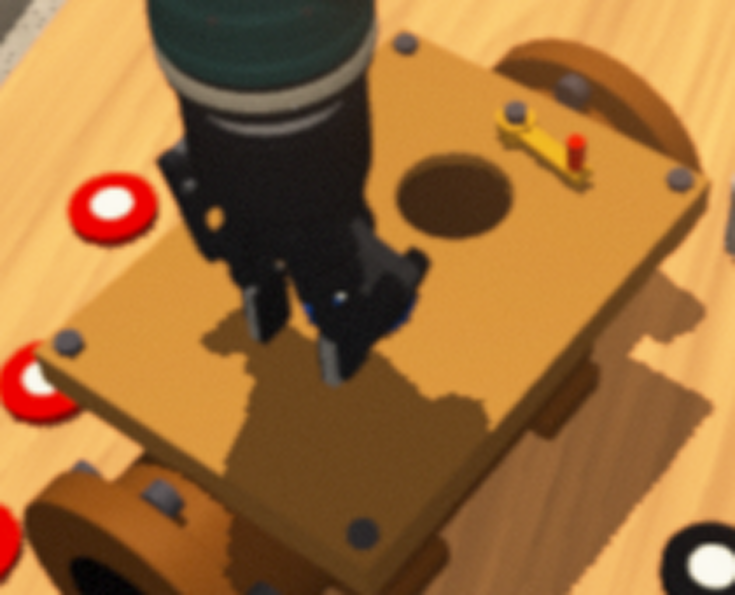

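View pics/wrist2z.png

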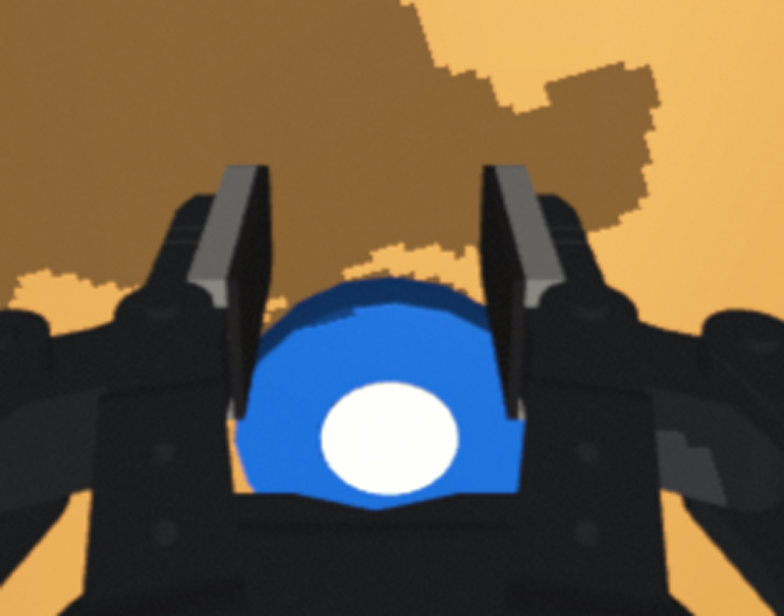

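Emit:
jog_arm(moves="0 0 -0.0005 0 0 0 42; 0 0 -0.001 0 0 0 42; 0 0 -0.0015 0 0 0 42; 0 0 -0.002 0 0 0 42; 0 0 -0.002 0 0 0 42; 0 0 -0.002 0 0 0 42; 0 0 -0.002 0 0 0 42; 0 0 -0.002 0 0 0 42")

```text
clock: 3.55
tcp_pos: [0.6115, 0.1251, 0.149]
tool_rot: [1.43, 1.049, -1.429]
force: [-2.1, -0.4, 8.0]
grip_width: 0.418
```

```bash
python3 - <<'E'
from h import *
st=robot.state(); print(st['tcp_pos'],st['force'])
m=np.array([.5963,.0602]);a=-.304;R=np.array([[np.cos(a),-np.sin(a)],[np.sin(a),np.cos(a)]])
print(R.T@(st['tcp_pos'][:2]-m)*1000)
cs=cam("scene")
x=lambda u,v:(u/3.5+220-.36,v/3.5+100-.36)
for z in(.149,.152,.155): print(z,R.T@(cast(cs,x(385,268),z)[:2]-m)*1000)
cd=cam("side")
for z in(.149,.152,.155): print(z,R.T@(cast(cd,(335/3.5+139.64,382/3.5+149.64),z)[:2]-m)*1000)
E
```

```text
[0.61153208 0.12509459 0.14900239] [-2.09831012 -0.41453224  8.01841974]
[-4.89185709 66.47852128]
0.149 [12.15177192 60.95215446]
0.152 [14.60777202 59.06523918]
0.155 [17.06377212 57.1783239 ]
0.149 [-25.48675935  71.46535304]
0.152 [-27.08002701  73.08394349]
0.155 [-28.67329466  74.70253394]
```

Emit:
jog_arm(moves="0 0 0.0013 0 0 0 42; 0 0 0.0025 0 0 0 42; 0.0022 -0.0007 0.0025 0 0 0 42; 0.0043 -0.0013 0.0025 0 0 0 42; 0.0028 -0.0061 0.0025 0 0 0 42; 0.0013 -0.0109 0.0025 0 0 0 42; -0.0002 -0.0156 0.0025 0 0 0 42; -0.0017 -0.0204 0.0025 0 0 0 42")

```text
clock: 4.35
tcp_pos: [0.6096, 0.1042, 0.1508]
tool_rot: [1.43, 1.05, -1.43]
force: [0.5, 1.9, -0.7]
grip_width: 0.422
```

```bash
cat >> h.py <<'E'
m=np.array([.5963,.0602]);a=-.304;RM=np.array([[np.cos(a),-np.sin(a)],[np.sin(a),np.cos(a)]])
tom=lambda p:(RM.T@(np.array(p)[:2]-m)*1000).round(1)
def rep(tag):
    st=robot.state(); print(st['clock'],"tcp m",tom(st['tcp_pos']),st['tcp_pos'][2].round(4),"F",st['force'].round(1),st['grip_width'])
    c=cam("wrist"); im=robot.snapshot("wrist")[:,:,::-1]; cv2.imwrite(f"pics/{tag}.png",im)
    b,g,r=[im[...,i].astype(int) for i in range(3)]
    w=(b>190)&(g>190)&(r>190); w[:,:230]=0; w[:,350:]=0
    for bl in blobs(w,50): print("white",bl,tom(cast(c,bl[0],.159)))
E
python3 -c "
from h import *
rep('p1')"
```

```text
4.35 tcp m [-0.5 45.9] 0.1508 F [ 0.5  1.9 -0.7] 0.42170297902805853
white (array([283.8, 341.1]), [260, 321, 49, 41, 1586]) [-0.6 14.8]
```

View pics/p1.png

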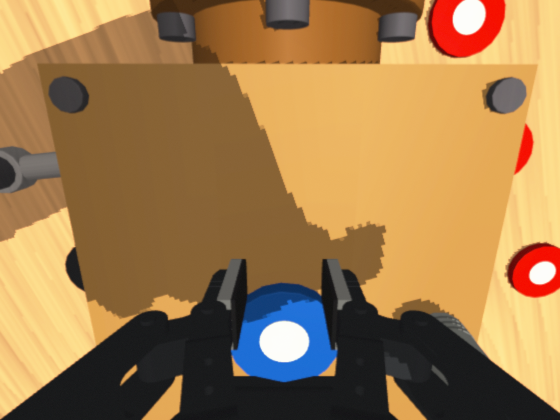

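The disc is cradled at (284,341), centred on the tool line. I'll keep pushing toward −y.

Emit:
jog_arm(moves="-0.0018 -0.006 0 0 0 0 42; -0.0036 -0.012 0 0 0 0 42; -0.0054 -0.018 0 0 0 0 42; -0.0072 -0.024 0 0 0 0 42; -0.009 -0.03 0 0 0 0 42; -0.0108 -0.036 0 0 0 0 42; -0.0126 -0.042 0 0 0 0 42; -0.0145 -0.0479 0 0 0 0 42")

```text
clock: 5.2
tcp_pos: [0.5952, 0.0563, 0.1508]
tool_rot: [1.43, 1.05, -1.429]
force: [0.4, 1.8, 0.5]
grip_width: 0.416
```

```bash
python3 -c "
from h import *
rep('p2')
im=robot.snapshot('scene')[:,:,::-1]; cv2.imwrite('pics/p2s.png',cv2.resize(im[100:260,180:400],None,fx=3.5,fy=3.5,interpolation=cv2.INTER_CUBIC))"
```

```text
5.2 tcp m [ 0.1 -4.1] 0.1508 F [0.4 1.8 0.5] 0.41550036349091435
white (array([283.8, 340.8]), [260, 321, 49, 41, 1574]) [ -0.  -35.1]
```

View pics/p2.png

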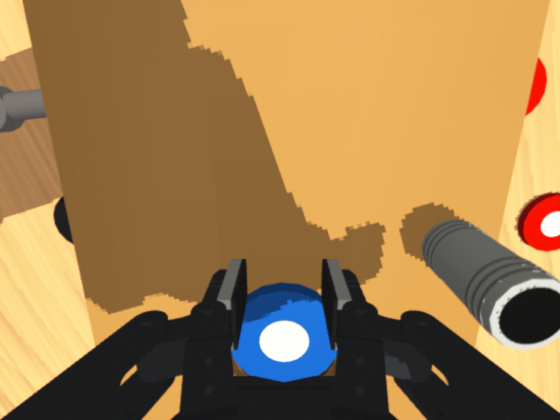

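View pics/p2s.png

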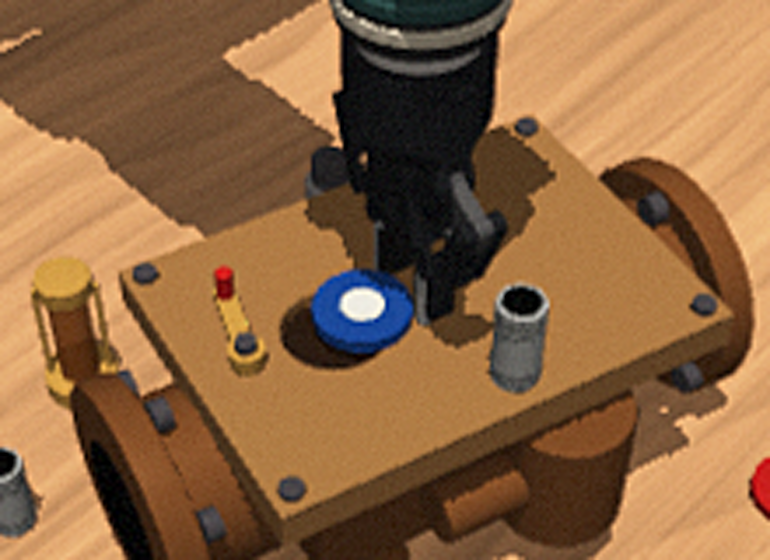

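Emit:
jog_arm(moves="-0.0007 -0.0024 0 0 0 0 42; -0.0014 -0.0048 0 0 0 0 42; -0.0021 -0.0072 0 0 0 0 42; -0.0028 -0.0096 0 0 0 0 42; -0.0035 -0.012 0 0 0 0 42; -0.0042 -0.0144 0 0 0 0 42; -0.005 -0.0168 0 0 0 0 42; -0.0057 -0.0192 0 0 0 0 42")

```text
clock: 6.1
tcp_pos: [0.5894, 0.0372, 0.1506]
tool_rot: [1.429, 1.05, -1.43]
force: [0.3, 0.6, -0.2]
grip_width: 0.416
```

```bash
python3 -c "
from h import *
rep('p3')
im=robot.snapshot('scene')[:,:,::-1]; cv2.imwrite('pics/p3s.png',cv2.resize(im[100:260,180:400],None,fx=3.5,fy=3.5,interpolation=cv2.INTER_CUBIC))"
```

```text
6.1 tcp m [  0.3 -24.1] 0.1506 F [ 0.3  0.6 -0.2] 0.4164342458602642
white (array([283.9, 326. ]), [261, 307, 47, 39, 1463]) [  0.2 -46.4]
```

View pics/p3.png

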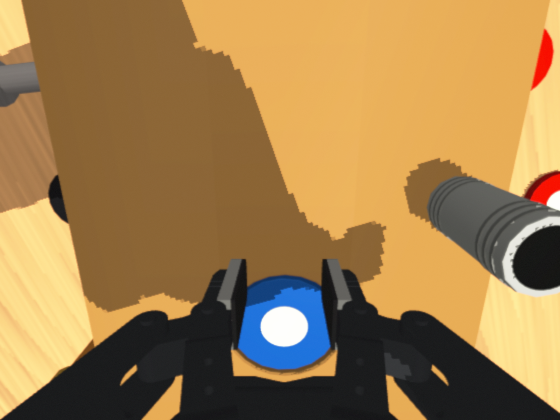

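View pics/p3s.png

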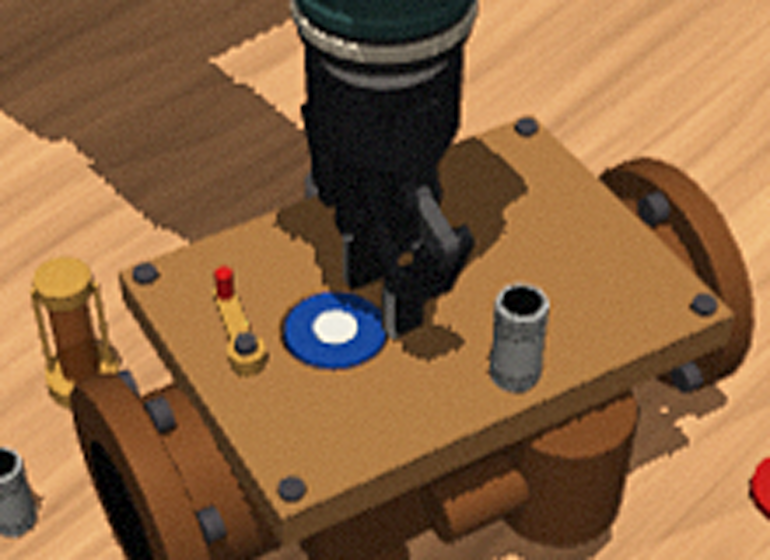

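Both views show the disc flush in the recess (scene zoom centre (336,328), no gap shadow). I'll lift off, shut the fingers, turn and look.

Emit:
jog_arm(moves="0 0 0.02 0 0 0 42; 0 0 0.05 0 0 0 42; 0 0 0.07 0 0 0 42; -0.022 -0.018 0.07 0 0 -0.14 0; -0.044 -0.036 0.07 0 0 -0.28 0; -0.066 -0.054 0.07 0 0 -0.42 0; -0.088 -0.071 0.07 0 0 -0.56 0; -0.088 -0.071 0.07 0 0 -0.7 0")

```text
clock: 7.0
tcp_pos: [0.4994, -0.0348, 0.2211]
tool_rot: [1.904, 0.547, -1.905]
force: [-0.8, 0.2, 0.7]
grip_width: 0.002
```

```bash
python3 -c "
from h import *
rep('p4'); print(robot.state()['qpos'].round(2),robot.state()['tool_rot'])
for n,q in(('scene',(100,260,180,400)),('side',(150,320,140,350))):
    c=cam(n);im=robot.snapshot(n)[:,:,::-1]; cv2.imwrite(f'pics/p4{n}.png',cv2.resize(im[q[0]:q[1],q[2]:q[3]],None,fx=3.5,fy=3.5,interpolation=cv2.INTER_CUBIC))
    b,g,r=[im[...,i].astype(int) for i in range(3)]
    w=(b>150)&(g>150)&(r>150)
    for bl in blobs(w,40):
        t=tom(cast(c,bl[0],.150))
        if abs(t[0])<30 and abs(t[1]+55)<30: print(n,bl[0],t)
"
```

```text
7.0 tcp m [ -64.  -119.6] 0.2211 F [-0.8  0.2  0.7] 0.0018204205095274
white (array([295. ,  80.7]), [276, 60, 39, 42, 1320]) [  0.2 -53.6]
[-0.23  0.23 -0.13  1.22 -0.    2.36] [ 1.91018838  0.5391336  -1.9099094 ]
scene [275.4 193. ] [ -0.6 -54.6]
side [269.5 205.4] [ -0.5 -53.8]
```

View pics/p4scene.png

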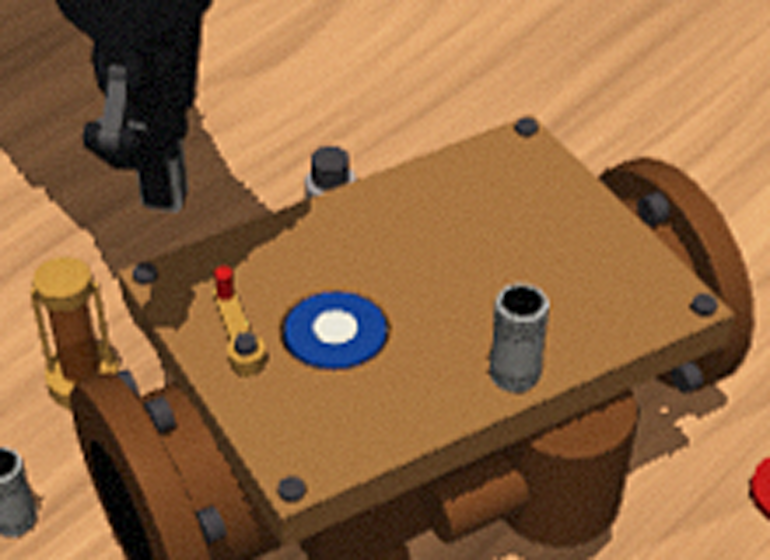

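View pics/p4side.png

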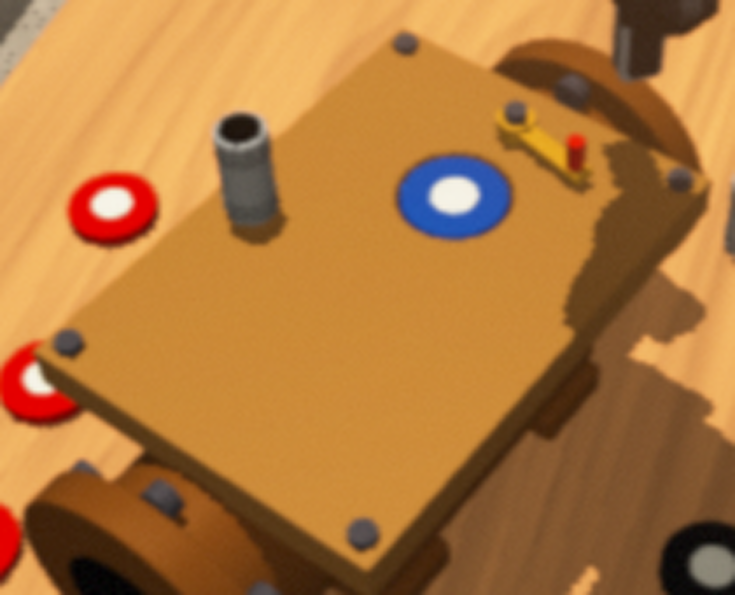

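All three views put the disc within about 1.5 mm of the recess centre and flush. Now I'll go down behind the peg, keeping the tips above the dog bar.

Emit:
jog_arm(moves="0 0 -0.02 0 0 0 0; 0 0 -0.04 0 0 0 0; 0 0 -0.05 0 0 0 0; 0 0 -0.055 0 0 0 0; 0 0 -0.055 0 0 0 0; 0 0 -0.055 0 0 0 0; 0 0 -0.055 0 0 0 0; 0 0 -0.055 0 0 0 0")

```text
clock: 7.95
tcp_pos: [0.5019, -0.0335, 0.1663]
tool_rot: [1.901, 0.553, -1.899]
force: [-0.1, -0.4, 0.2]
grip_width: 0.004
```

```bash
python3 -c "
from h import *
rep('p5')
t=tom(robot.state()['tcp_pos'])
from scipy.spatial.transform import Rotation as Ro
T=Ro.from_rotvec(robot.state()['tool_rot']).as_matrix(); n2=-RM.T@T[:2,2]; print('push normal',n2)
for th in np.linspace(.2,1.55,9):
    p=np.array([-44*np.cos(th),-108+44*np.sin(th)])-16*np.abs(n2)
    d=(p-t)/1000; print(round(th,2),p.round(1),'world shift',(RM@d).round(4))
"
```

```text
7.95 tcp m [ -62.1 -117.7] 0.1663 F [-0.1 -0.4  0.2] 0.0036204596538164527
white (array([298.6,  79.4]), [272, 51, 54, 58, 2415]) [ -0.4 -53.3]
push normal [0.64407203 0.76496474]
0.2 [ -53.4 -111.5] world shift [0.0101 0.0033]
0.37 [ -51.3 -104.4] world shift [0.0142 0.0095]
0.54 [-48.1 -97.7] world shift [0.0193 0.0149]
0.71 [-43.8 -91.7] world shift [0.0253 0.0193]
0.88 [-38.5 -86.5] world shift [0.0319 0.0227]
1.04 [-32.4 -82.2] world shift [0.0389 0.025 ]
1.21 [-25.7 -79. ] world shift [0.0463 0.026 ]
1.38 [-18.6 -77. ] world shift [0.0537 0.0258]
1.55 [-11.2 -76.2] world shift [0.061  0.0243]
```

View pics/p5.png

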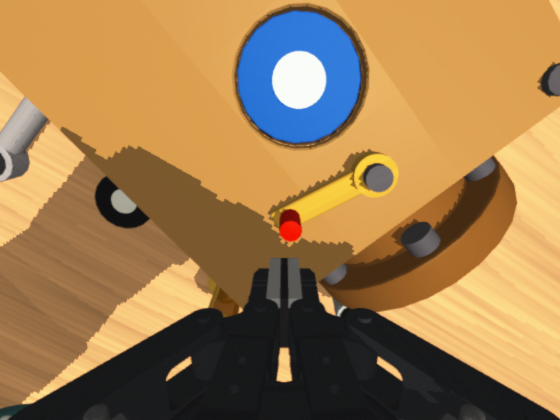

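The wrist view shows the shut fingertips at (285,265) directly behind the red peg (290,228), with the disc seated at (300,79) and an even gap around it. Now I'll sweep the dog along its arc.

Emit:
jog_arm(moves="0.005 0.0017 0 0 0 0 0; 0.0101 0.0033 0 0 0 0 0; 0.0142 0.0095 0 0 0 0 0; 0.0193 0.0149 0 0 0 0 0; 0.0253 0.0193 0 0 0 0 0; 0.0319 0.0227 0 0 0 0 0; 0.0389 0.025 0 0 0 0 0; 0.0463 0.026 0 0 0 0 0")

```text
clock: 8.8
tcp_pos: [0.5485, -0.0072, 0.1658]
tool_rot: [1.9, 0.554, -1.9]
force: [-1.5, -0.1, -0.7]
grip_width: -0.005
```

```bash
python3 -c "
from h import *
rep('p6')
"
```

```text
8.8 tcp m [-25.4 -78.6] 0.1658 F [-1.5 -0.1 -0.7] -0.004528576396039766
white (array([291.7, 194.7]), [268, 172, 48, 47, 1780]) [  1.9 -51. ]
```

View pics/p6.png

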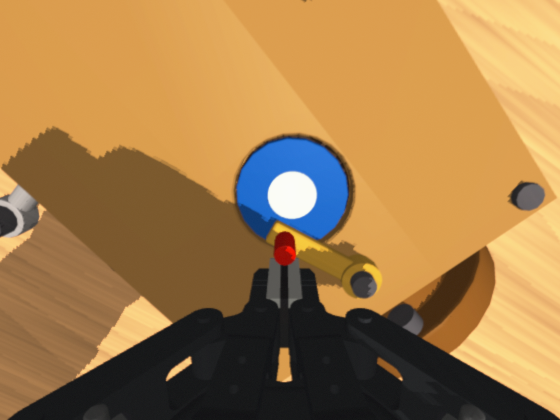

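Emit:
jog_arm(moves="0.0025 0 0 0 0 0 0; 0.005 -0.0001 0 0 0 0 0; 0.0075 -0.0002 0 0 0 0 0; 0.01 -0.0008 0 0 0 0 0; 0.0125 -0.0012 0 0 0 0 0; 0.0147 -0.0017 0 0 0 0 0; 0.0155 -0.002 0 0 0 0 0; 0.0155 -0.002 0 0 0 0 0")

```text
clock: 9.65
tcp_pos: [0.5636, -0.0095, 0.1658]
tool_rot: [1.9, 0.553, -1.9]
force: [-0.7, -0.9, -0.1]
grip_width: 0.0
```

```bash
python3 -c "
from h import *
rep('p7')
"
```

```text
9.65 tcp m [-10.3 -76.3] 0.1658 F [-0.7 -0.9 -0.1] 0.00023869591671712043
white (array([274.2, 208.7]), [251, 195, 45, 33, 875]) [  6.2 -48.7]
```

View pics/p7.png

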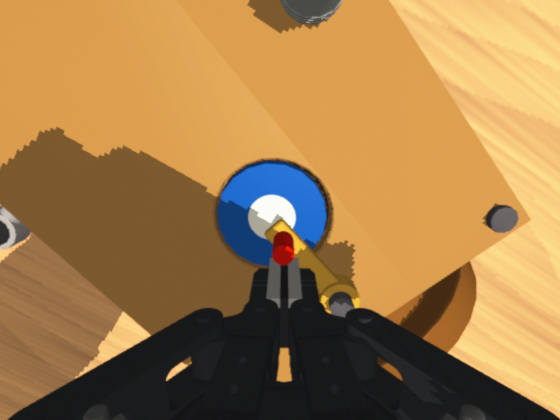

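The dog's tip now lies over the white spot. I'll nudge it 4 mm more to find the stop.

Emit:
jog_arm(moves="0.0005 -0.0002 0 0 0 0 0; 0.001 -0.0003 0 0 0 0 0; 0.0015 -0.0005 0 0 0 0 0; 0.002 -0.0006 0 0 0 0 0; 0.0025 -0.0008 0 0 0 0 0; 0.003 -0.0009 0 0 0 0 0; 0.0034 -0.001 0 0 0 0 0; 0.0038 -0.0012 0 0 0 0 0")

```text
clock: 10.5
tcp_pos: [0.5657, -0.0106, 0.1655]
tool_rot: [1.898, 0.554, -1.903]
force: [-11.4, 0.7, 4.3]
grip_width: -0.001
```

The force of 11 N shows the dog is at its stop. I'll back straight off and then raise.

Emit:
jog_arm(moves="-0.006 -0.004 0 0 0 0 0; -0.014 -0.009 0 0 0 0 0; -0.021 -0.0133 0 0 0 0 0; -0.021 -0.0133 0.02 0 0 0 0; -0.021 -0.0133 0.05 0 0 0 0; -0.045 -0.035 0.09 0 0 0 0; -0.08 -0.06 0.11 0 0 0 0; -0.1 -0.08 0.11 0 0 0 0")

```text
clock: 11.3
tcp_pos: [0.4661, -0.0919, 0.2787]
tool_rot: [1.903, 0.55, -1.895]
force: [1.4, -0.5, 0.1]
grip_width: 0.002
```

```bash
python3 -c "
from h import *
rep('p8')
for n,q in(('scene',(100,260,180,400)),('side',(150,320,140,350))):
    c=cam(n);im=robot.snapshot(n)[:,:,::-1]; cv2.imwrite(f'pics/p8{n}.png',cv2.resize(im[q[0]:q[1],q[2]:q[3]],None,fx=3.5,fy=3.5,interpolation=cv2.INTER_CUBIC))
    b,g,r=[im[...,i].astype(int) for i in range(3)]
    for bl in blobs((r>120)&(g<60)&(b<60),4):
        t=tom(cast(c,bl[0],.174))
        if abs(t[0])<60 and abs(t[1]+80)<60: print(n,'peg',t,'angle',np.arctan2(t[1]+108,-t[0]))
    P=np.argwhere((b>r+50)&(b>g+30))[:,::-1].astype(float)
    P=np.array([cast(c,p,.150)[:2] for p in P]); P=P[np.hypot(*(P-m).T)<.12]; q=cv2.minEnclosingCircle(P.astype(np.float32)); print('disc',tom(q[0]),q[1])
"
```

```text
11.3 tcp m [ -78.7 -184.1] 0.2787 F [ 1.4 -0.5  0.1] 0.0024037221723792056
white (array([241.3,   6.4]), [235, 0, 15, 18, 165]) [ -8.6 -54.6]
scene peg [ -1.5 -63.8] angle 1.5368726944547628
disc [  0.7 -55.9] 0.02827943116426468
side peg [ -2.7 -60.2] angle 1.5143709303767787
disc [ -0.7 -53. ] 0.027526482939720154
```

View pics/p8scene.png

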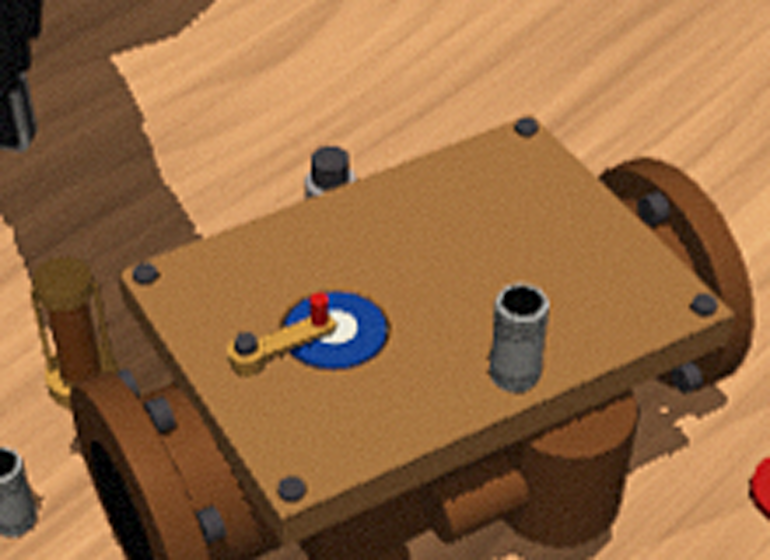

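View pics/p8side.png

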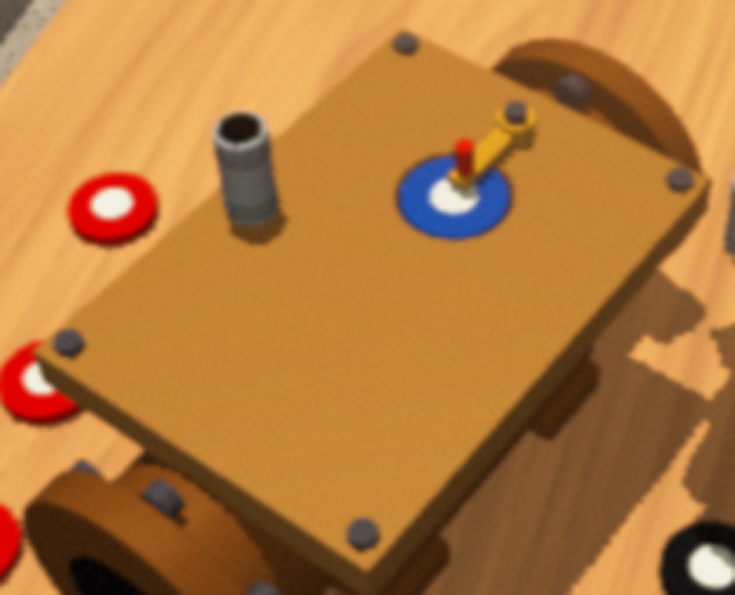

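The scene zoom shows the dog from (245,350) to (330,325) over the flush disc at (336,328), and the side view agrees. The nipples and gauge are untouched. I'll let the arm settle, then hand in.

Emit:
jog_arm(moves="0 0 0 0 0 0 0; 0 0 0 0 0 0 0; 0 0 0 0 0 0 0; 0 0 0 0 0 0 0; 0 0 0 0 0 0 0; 0 0 0 0 0 0 0; 0 0 0 0 0 0 0; 0 0 0 0 0 0 0")

```text
clock: 12.25
tcp_pos: [0.4672, -0.0906, 0.2758]
tool_rot: [1.9, 0.553, -1.9]
force: [0.5, 0.9, -0.4]
grip_width: 0.004
```

```bash
python3 -c "
from station import robot
print(robot.sign_off())"
```

```text
the job is handed in; nothing more can be done
None
```

I pushed the blue disc across the deck between partly opened fingertips until it dropped flat into its recess. It was never gripped or lifted. I then swept the dog's red peg round with shut fingertips until it met its stop (11 N on the tool), backed the arm clear, and handed the job in at about 12.3 s of the 48 s allowed.

- **Disc:** It looks flush, and both fixed cameras put its centre within about 2 mm of the recess centre.
- **Dog:** I measured its angle at 1.51–1.54 rad; 1.3 is needed.
- **Camera disagreement:** The two cameras differ by 2–3 mm along the meter's y, about what the calibration allows. The wrist camera's last disc positions are not valid because the dog or the picture edge hid part of the white spot.
- **Other parts:** The nipples and gauge were not touched and look unmoved. The wrench also looks unmoved, but the last pictures show only its socket end.
- **Deck touch:** While finding the working height, the fingertips touched the deck lightly once, at about 8 N.

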